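# Load the reagent lane in order of size

### The job

Load the analyser's reagent lane: stand the four amber bottles on the lane's four round pads, one bottle centred on each pad, in order of size, with the smallest next to the black scanner housing and the biggest farthest from it. Keep the bottles upright all the time, and leave the wooden block of tubes where it is.

Things in the scene. Friction and masses are not known exactly. Their poses are not given: they have to be found in the camera images.
- tiny (a point): The smallest of four round amber glass bottles with paper label and white screw cap, starting upright and loose on the bench: 30 mm body diameter, 52 mm high in all; sides straight from the foot up to 32 mm, above that a narrower neck and a cap 22 mm wide; about 30 g. This point is on its axis, half-way up (26 mm above its underside); z axis up along the bottle.
- small (a point): The second smallest of four round amber glass bottles with paper label and white screw cap, starting upright and loose on the bench: 38 mm body diameter, 68 mm high in all; sides straight from the foot up to 48 mm, above that a narrower neck and a cap 27 mm wide; about 65 g. This point is on its axis, half-way up (34 mm above its underside); z axis up along the bottle.
- medium (a point): The second biggest of four round amber glass bottles with paper label and white screw cap, starting upright and loose on the bench: 46 mm body diameter, 84 mm high in all; sides straight from the foot up to 64 mm, above that a narrower neck and a cap 33 mm wide; about 120 g. This point is on its axis, half-way up (42 mm above its underside); z axis up along the bottle.
- large (a point): The biggest of four round amber glass bottles with paper label and white screw cap, starting upright and loose on the bench: 54 mm body diameter, 100 mm high in all; sides straight from the foot up to 80 mm, above that a narrower neck and a cap 39 mm wide; about 190 g. This point is on its axis, half-way up (50 mm above its underside); z axis up along the bottle.
- pad_a: One of four identical round dark rubber pads, 62 mm across, 3 mm thick, in a straight row at 80 mm spacing along an aluminium lane (480 x 90 mm, 10 mm high) fixed to the bench. Their order along the row changes between starts. Origin at the centre of the pad's underside, on the axis of the row; the pad's top, where a bottle stands, is 3 mm above it and 13 mm above the bench.
- pad_b: One of four identical round dark rubber pads, 62 mm across, 3 mm thick, in a straight row at 80 mm spacing along an aluminium lane (480 x 90 mm, 10 mm high) fixed to the bench. Their order along the row changes between starts. Origin at the centre of the pad's underside, on the axis of the row; the pad's top, where a bottle stands, is 3 mm above it and 13 mm above the bench.
- pad_c: One of four identical round dark rubber pads, 62 mm across, 3 mm thick, in a straight row at 80 mm spacing along an aluminium lane (480 x 90 mm, 10 mm high) fixed to the bench. Their order along the row changes between starts. Origin at the centre of the pad's underside, on the axis of the row; the pad's top, where a bottle stands, is 3 mm above it and 13 mm above the bench.
- pad_d: One of four identical round dark rubber pads, 62 mm across, 3 mm thick, in a straight row at 80 mm spacing along an aluminium lane (480 x 90 mm, 10 mm high) fixed to the bench. Their order along the row changes between starts. Origin at the centre of the pad's underside, on the axis of the row; the pad's top, where a bottle stands, is 3 mm above it and 13 mm above the bench.
- scanner: Black scanner housing with a green window on top, 70 mm across the lane, 44 mm along it, 34 mm high, fixed on one end of the lane (either end, depending on the start), its centre in line with the row and 80 mm from the nearest pad's centre; the other end has only a low flat aluminium stop 12 mm wide and 10 mm high. Origin at the centre of its underside, 10 mm above the bench; x axis across the lane, y along it.
- tube_block: Bystander to be left alone: loose light wooden block, 90 x 130 x 50 mm, with six capped tubes up to 95 mm high, standing to the left of the lane. Origin at the centre of its underside.

How it is judged:
By the outcome, as a careful person would: the job done as asked, in the order asked, and still so for the second after the job is handed in, with the robot touching nothing.
It also fails if it takes over 120 s, if anything falls off the work surface, if the arm or the gripper's body presses on something with over 40 N, if the wrist force passes 120 N, or if a joint passes its speed limit or range.

### The arm

A 6-joint arm with a two-finger parallel gripper is mounted at the origin on the work surface. World frame = base frame: x ahead of the robot, y to its left, z up, the work surface at z = 0. Lengths are in mm, angles in rad, forces in N, time in s.
With the tool pointing down it reaches from about 300 to 875 mm from the base axis. Payload 4.2 kg.
Tool frame: the origin (TCP) lies on the centre line of the jaws, within the pads' length; the fingertips stand 8 mm ahead of it and the grasp point (between the pads) lies 11 mm behind it; z points along the fingers, y is the line along which they close (so a half turn about z gives the same grasp; the last joint's range is limited). The gripper opens to 85 mm and grips with 20 to 120 N. Pads are 22 mm wide; open, the fingers measure 114 mm over their backs; the gripper's body (76 mm by 85 mm) begins 54 mm behind the grasp point. The pads swing forward as they close: fully open they stand 13 mm farther back than shut.
Start: joints at [1.102, 0.32, 1.565, -0, 1.257, -0.02], TCP at [249.487, 518.07, 239.338] pointing down, gripper open.
Joint ranges: [-3.11, 3.11], [-0.84, 2.01], [0.21, 2.61], [-1.34, 4.49], [0.05, 2.63], [-2.56, 2.56]. Speed limits (rad/s): [2.57, 2.57, 3.14, 3.14, 3.14, 3.14].

### API

Orientations are given as a rotation vector (axis times angle).
In Python, from plant import * gives the robot as it stands.
- The arm moves only by the tool play_rows, never from a script. Its argument "plan" is a list of rows, each an object with "offset": the shift along the world's x, y, z in m, a list of three; "turn": the turn about the world's z in degrees; "hand": the opening, from -1 (shut) to 1 (fully open). In form: [{"offset": [dx, dy, dz], "turn": turn, "hand": hand}, ...]. A call has exactly 5 rows; each row shifts and turns the commanded pose from where the row before left it; what a row does not reach is not made up. A row lasts 1/10 s, in which the tool goes at most 50 mm and 8.59 degrees, less where a joint would pass 70% of its speed; a pose out of reach is approached as far as the arm can. A call is refused whole if a number of a shift passes 0.05 or a number of a turn 8.59, either way. A call with a gripper value outside its range is refused whole. The fingers move at their own pace and stop on an object; "newtons" is the grip in N (left out, the last holds). Time passes only in rows, so rows that do not move let the fingers close, or fill a call up. It gives the time, the measured TCP pose, the force, the opening and the grip force at its end, in the units of the state.
- sense(): the state, without advancing time (a new reading comes with each control period).
- camera(name): name is "scene" or "top" or "wrist"; returns the picture (384x512x3 uint8, red, green, blue); there is no depth.
- camera_model(name): a dict with "vertical_fov" (degrees; the focal length in pixels is half the picture's height over the tangent of half this angle, whatever the lens; pixels are square), "cx", "cy" (the principal point, pixels), "rvec" (rotation vector, rad) and "tvec" (3), from world to camera coordinates, as OpenCV has them. Camera axes: x right, y down, z forward; pixel columns grow to the right and rows downward; lengths in mm; the calibration is good to about 2 mm. A picture is of the moment at which its call begins: read the wrist's pose just before it. camera_model takes no time and is no camera call; for the wrist camera it gives the pose at the moment of the call.
- close_job(): hands the job in; it is judged then, once.
The state is a dict: "time_s": time; "joints": joint angles; "qvel": joint speeds; "joint_torque": joint torques, N m; "eef_pos": TCP position; "eef_rot": TCP orientation; "ft_force": force on the tool from outside, world axes, zero at the start; "moment": the same for the moment, N m; "width": finger opening in mm; "grasp_force": force on a finger pad.
Only numpy, scipy, OpenCV 4.12 (cv2) and the standard library are available. Lean on these libraries where they do the work, as an engineer would, in place of code of your own. Each camera call takes 0.05 s, during which the arm holds its last target. There are 200 camera calls.

## Working session

There is one attempt and no reset: what is moved stays moved. The work goes in short steps, Python scripts to look and compute and a tool call to move; the robot and the scene stay as the last step left them, time stands still between calls to the robot, and variables do not carry over. Pictures are saved under pics/ and viewed, at most 14 in all, crops included, and the job is handed in when it is done.

Besides the shell and the picture viewer there is one more tool, called after "Request:" by a JSON object that holds its "api" and its "payload", one argument or row to a line. play_rows: Moves the arm, as the interface text tells. Its arguments: {"type":"object","properties":{"plan":{"type":"array","items":{"type":"object","properties":{"offset":{"type":"array","items":{"type":"number"}},"turn":{"type":"number"},"hand":{"type":"number"}}}},"newtons":{"type":"number"}},"required":["plan"]}

```bash
mkdir -p pics; ls; python3 - <<'E'
from plant import *
import cv2
for n in ("scene","top"):
    cv2.imwrite(f"pics/{n}0.png",cv2.cvtColor(camera(n),cv2.COLOR_RGB2BGR)); print(n,camera_model(n))
print(sense())
E
```

```text
pics
scene {'vertical_fov': 48.14232859446062, 'cx': 252.17445997065624, 'cy': 194.7817917736901, 'rvec': array([ 1.54211347,  1.74565818, -0.94858651]), 'tvec': array([ -19.1341531 , -257.08982503, 1581.28332237])}
top {'vertical_fov': 49.79540074014067, 'cx': 255.2338498736394, 'cy': 191.800629031813, 'rvec': array([ 2.18258372, -2.14491117,  0.14378938]), 'tvec': array([  93.73095572,  556.54965981, 1095.68494085])}
{'time_s': 0.1, 'joints': array([ 1.10203223e+00,  3.20216040e-01,  1.56559191e+00, -2.29743695e-06,
        1.25741776e+00, -1.99968314e-02]), 'qvel': array([-0.00072   ,  0.00038419, -0.00210846, -0.00086848, -0.00120017,
       -0.00165546]), 'joint_torque': array([ 1.73686960e-03, -4.16405225e+01, -2.34705645e+01,  9.19557124e-06,
        4.85446173e-03,  2.98661780e-05]), 'eef_pos': array([249.26760361, 517.67601532, 238.55964954]), 'eef_rot': array([-6.98932851e-01, -3.06245358e+00,  2.48948784e-03]), 'ft_force': array([-0.74026872, -0.19574734,  0.28061119]), 'moment': array([ 0.03329014,  0.00713241, -0.05995773]), 'grasp_force': 0.0, 'width': 85.38813559982077}
```

View pics/top0.png

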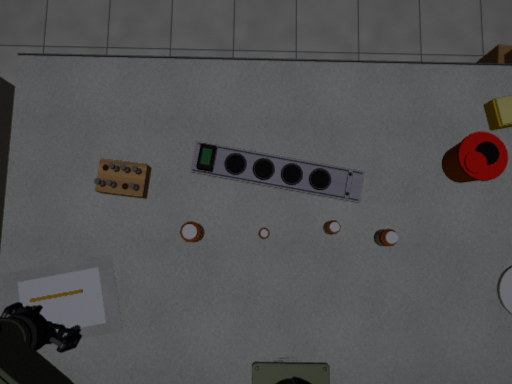

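View pics/scene0.png

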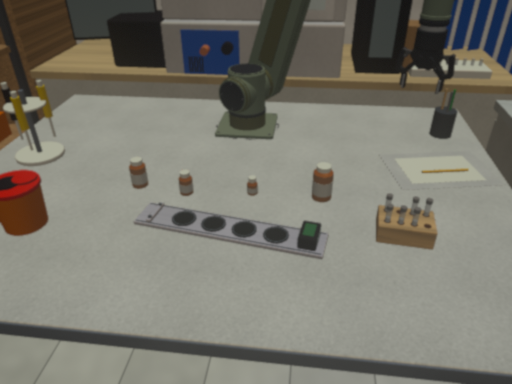

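The top view shows the pads at about (235,163), (263,169), (291,174) and (319,179), with the scanner at (206,157) on the left end. The caps are large (190,232), tiny (264,233), small (333,227) and medium (391,237). The tube block is at (123,178).

```bash
cat > h.py <<'E'
from plant import *
import numpy as np, cv2
def ray(m,px,z):
    f=192/np.tan(np.radians(m["vertical_fov"]/2)); R=cv2.Rodrigues(np.array(m["rvec"]))[0]
    d=R.T@np.array([(px[0]-m["cx"])/f,(px[1]-m["cy"])/f,1]); c=-R.T@np.array(m["tvec"])
    return c+d*(z-c[2])/d[2]
def blob(mask,px,r):
    y,x=np.mgrid[:mask.shape[0],:mask.shape[1]]; k=mask&(np.hypot(x-px[0],y-px[1])<r)
    return np.array([x[k].mean(),y[k].mean()]),k.sum()
E
python3 - <<'E'
from h import *
for n,caps,pads in (("top",dict(tiny=(264,233),small=(333,227),medium=(391,238),large=(190,231)),[(235,163),(263,169),(291,174),(319,179)]),
  ("scene",dict(tiny=(252,180),small=(185,175),medium=(138,161),large=(323,168)),[(275,235),(244,229),(213,223),(184,217)])):
    I=cv2.imread(f"pics/{n}0.png").astype(int); m=camera_model(n)
    white=(I.min(2)>110)&(I.max(2)-I.min(2)<45); dark=I.max(2)<60
    H=dict(tiny=52,small=68,medium=84,large=100)
    for k,p in caps.items():
        if n=="scene": print(n,k,ray(m,p,H[k]-4).round(1)); continue
        sat=(I[...,0]>105)
        b,c=blob(white,p,9); print(n,k,b.round(1),c,ray(m,b,H[k]).round(1))
    for p in pads:
        b,c=blob(dark,p,13); print(n,b.round(1),c,ray(m,b,13).round(1))
I=cv2.imread("pics/top0.png")
cv2.imwrite("pics/c.png",cv2.resize(I[140:250,170:410],None,fx=3.3,fy=3.3,interpolation=cv2.INTER_NEAREST))
print(camera_model("wrist"))
E
```

```text
top tiny [264. 235.] 1 [437.6  78.4  52. ]
top small [nan nan] 0 [nan nan nan]
top medium [nan nan] 0 [nan nan nan]
top large [191.  230.3] 3 [445.4 265.1 100. ]
top [235.1 163.4] 394 [636.4 160.9  13. ]
top [263.3 168.5] 390 [623.4  81.7  13. ]
top [291.4 173.6] 388 [610.5   2.9  13. ]
top [319.6 178.7] 392 [597.5 -76.   13. ]
scene tiny [459.   79.3  48. ]
scene small [ 479.2 -100.5   64. ]
scene medium [ 445.6 -242.2   80. ]
scene large [456.6 266.3  96. ]
scene [275.2 234.1] 217 [640.8 158.8  13. ]
scene [243.5 228.6] 209 [628.7  80.3  13. ]
scene [212.8 223. ] 197 [615.1   1.4  13. ]
scene [183.5 218. ] 185 [603.3 -76.7  13. ]
{'vertical_fov': 62.638436396437065, 'cx': 254.6228857847568, 'cy': 192.66755418272982, 'rvec': array([-2.41527515, -1.51947792, -0.24748259]), 'tvec': array([-572.71344568,  -41.79320117,  381.22228148])}h.py:9: RuntimeWarning: Mean of empty slice.
  return np.array([x[k].mean(),y[k].mean()]),k.sum()
  ret = ret.dtype.type(ret / rcount)
```

View pics/c.png

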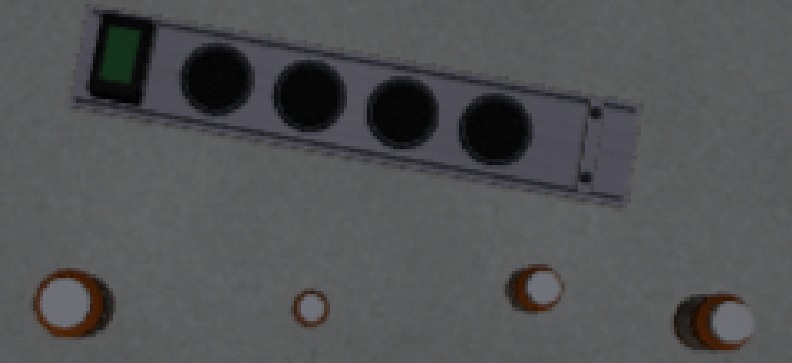

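```bash
python3 - <<'E'
from h import *
I=cv2.imread("pics/top0.png").astype(int); m=camera_model("top")
H=dict(tiny=52,small=68,medium=84,large=100)
for k,p in dict(tiny=(264,233),small=(334,227),medium=(391,238),large=(190,231)).items():
    print(k,I[p[1],p[0]])
    b,c=blob((I.min(2)>I[p[1],p[0]].min()-18),p,9); print(k,b.round(1),c,ray(m,b,H[k]).round(1))
w=camera_model("wrist"); R=cv2.Rodrigues(w["rvec"])[0]; s=sense()
T=cv2.Rodrigues(s["eef_rot"])[0]
print("cam in tool", T.T@(-R.T@w["tvec"]-s["eef_pos"])); print(T.round(2)); print((R@T).round(2))
E
```

```text
tiny [119 111 110]
tiny [264.  230.8] 61 [448.6  78.6  52. ]
small [119 111 110]
small [335.9 226.6] 110 [ 462.3 -109.4   68. ]
medium [118 111 109]
medium [392.  236.7] 120 [ 438.2 -251.2   84. ]
large [119 112 110]
large [189.1 231.2] 162 [443.2 269.9 100. ]
cam in tool [  83.12152878   -1.25113772 -134.56990638]
[[-0.9   0.43 -0.  ]
 [ 0.43  0.9  -0.  ]
 [ 0.   -0.   -1.  ]]
[[ 0.    1.    0.  ]
 [-0.95  0.   -0.32]
 [-0.32 -0.    0.95]]
```

Request:
{"api": "play_rows", "payload": {
  "plan": [
    {"offset": [0.02, -0.025, 0], "turn": -8.2, "hand": 1},
    {"offset": [0.02, -0.025, 0], "turn": -8.2, "hand": 1},
    {"offset": [0.02, -0.025, 0], "turn": -8.2, "hand": 1},
    {"offset": [0.02, -0.025, 0], "turn": -8.2, "hand": 1},
    {"offset": [0.02, -0.025, 0], "turn": -8.2, "hand": 1}
  ]
}}

```text
time_s: 0.6
eef_pos: [349.9, 391.9, 239.0]
eef_rot: [-1.735, -2.619, 0.001]
ft_force: [0.3, 0.5, -0.1]
width: 85.4
grasp_force: 0.0
```

Request:
{"api": "play_rows", "payload": {
  "plan": [
    {"offset": [0.02, -0.025, 0], "turn": -8.2, "hand": 1},
    {"offset": [0.02, -0.025, 0], "turn": -8.2, "hand": 1},
    {"offset": [0.02, -0.025, 0], "turn": -8.2, "hand": 1},
    {"offset": [0.02, -0.025, 0], "turn": -8.2, "hand": 1},
    {"offset": [0.02, -0.025, 0], "turn": 0, "hand": 1}
  ]
}}

```text
time_s: 1.1
eef_pos: [449.9, 266.8, 239.0]
eef_rot: [-2.4, -2.027, 0.001]
ft_force: [0.5, 0.7, -1.0]
width: 85.2
grasp_force: 0.0
```

```bash
python3 - <<'E'
from h import *
m=camera_model("top")
for k,p,z in (("tiny",(263.9,232.9),52),("small",(334.1,226.3),68),("medium",(391.4,237.2),84),("large",(189.3,231.1),100)): print(k,ray(m,p,z).round(1))
s=sense(); T=cv2.Rodrigues(s["eef_rot"])[0]; print(s["time_s"],s["eef_pos"],np.degrees(np.arctan2(T[1,1],T[0,1])))
w=camera_model("wrist"); cv2.imwrite("pics/w1.png",cv2.cvtColor(camera("wrist"),cv2.COLOR_RGB2BGR)); print(w)
E
```

```text
tiny [443.2  78.8  52. ]
small [ 463.2 -104.7   68. ]
medium [ 437.  -249.5   84. ]
large [443.4 269.4 100. ]
1.1 [449.9359874  266.80023423 238.96517477] -9.649075209276473
{'vertical_fov': 62.638436396437065, 'cx': 254.6228857847568, 'cy': 192.66755418272982, 'rvec': array([-2.80491692,  0.23557606,  0.03978785]), 'tvec': array([-398.13241053,  277.11284639,  488.96237663])}
```

View pics/w1.png

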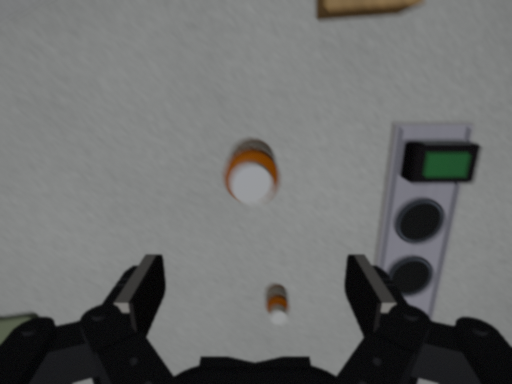

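The wrist view shows the large bottle's cap at (252,184), tiny's cap at (278,315), the scanner at (443,162) and pads at (419,220) and (410,275). The lane edges look slightly curved, so this lens distorts. I'll compare these points with the top estimates.

```bash
cat >> h.py <<'E'
def proj(m,X):
    f=192/np.tan(np.radians(m["vertical_fov"]/2)); K=np.array([[f,0,m["cx"]],[0,f,m["cy"]],[0,0,1]])
    return cv2.projectPoints(np.float64(X).reshape(-1,3),m["rvec"],m["tvec"],K,None)[0].reshape(-1,2)
def tip(s,d=0): return s["eef_pos"]+cv2.Rodrigues(s["eef_rot"])[0][:,2]*d
E
python3 - <<'E'
from h import *
m=camera_model("wrist")
print("large",ray(m,(252,184),100),"tiny",ray(m,(278,315),52),"scan",ray(m,(446,165),44),"pads",ray(m,(419,220),13),ray(m,(410,275),13))
print(proj(m,[[443.4,269.4,100],[443,78.8,52],[636.4,160.9,13],[623.4,81.7,13],sense()["eef_pos"]]).round(1))
E
```

```text
large [449.28262172 260.64337946 100.        ] tiny [449.38805374  72.5763574   52.        ] scan [654.78012806 229.52729534  44.        ] pads [641.33160315 152.6830399   13.        ] [629.51800787  73.98508075  13.        ]
[[243.9 175.9]
 [272.2 311.6]
 [415.  214.6]
 [405.3 270.7]
 [256.3 262.4]]
```

```bash
cat >> h.py <<'E'
def snap(name):
    w=camera_model("wrist"); s=sense(); I=cv2.cvtColor(camera("wrist"),cv2.COLOR_RGB2BGR); cv2.imwrite(f"pics/{name}.png",I)
    np.savez(f"pics/{name}.npz",**w,eef=s["eef_pos"],rot=s["eef_rot"]); return w,s,I
def darkpads(I,amin=300):
    n,l,st,c=cv2.connectedComponentsWithStats((I.max(2)<45).astype(np.uint8))
    return [(c[i].round(1).tolist(),int(st[i,4])) for i in range(1,n) if amin<st[i,4]<6000 and st[i,1]+st[i,3]<383]
def white(I,t=25):
    g=I.min(2).astype(int); bg=np.median(g); n,l,st,c=cv2.connectedComponentsWithStats((g>bg+t).astype(np.uint8))
    return [(c[i].round(1).tolist(),int(st[i,4])) for i in range(1,n) if st[i,4]>60]
E
python3 - <<'E'
from h import *
for i in range(3): camera("top")
w,s,I=snap("w2"); print(s["time_s"],s["eef_pos"],s["qvel"].round(3)); print(darkpads(I)); print(np.median(I.min(2))); print(white(I),white(I,40))
print(camera_model("wrist")["tvec"],proj(w,[[443.4,269.4,100],[443,78.8,52],[636.4,160.9,13],[623.4,81.7,13],s["eef_pos"]]).round(1))
E
```

```text
1.3 [449.41670904 267.72247584 238.91595032] [ 0.031 -0.004  0.002  0.003  0.001  0.002]
[([432.5, 159.4], 1762), ([418.2, 220.1], 1225)]
131.0
[] []
[-397.62235759  277.5844687   489.20542872] [[248.8 180.1]
 [275.7 314.7]
 [418.5 218.2]
 [408.6 274.1]
 [256.3 262.3]]
```

```bash
python3 - <<'E'
from h import *
w,s,I=snap("w3")
print(I[184,240:285:4].tolist()); 
S=I[...,2].astype(int)-I[...,0]
g=I.astype(int).min(2)
n,l,st,c=cv2.connectedComponentsWithStats(((g>145)).astype(np.uint8))
print([(c[i].round(1).tolist(),st[i,4]) for i in range(1,n) if st[i,4]>100])
n,l,st,c=cv2.connectedComponentsWithStats(((S>40)).astype(np.uint8))
print([(c[i].round(1).tolist(),st[i].tolist()) for i in range(1,n) if st[i,4]>60])
print("pads",[ray(w,p,13).round(1) for p in ((418.2,220.1),(410,275))],"large",ray(w,(252,184),100))
E
```

```text
[[158, 154, 152], [157, 154, 152], [157, 154, 152], [157, 154, 152], [157, 154, 152], [156, 154, 152], [156, 154, 152], [155, 154, 152], [35, 66, 109], [100, 107, 118], [136, 137, 135], [136, 137, 135]]
[([249.2, 182.9], np.int32(1187)), ([276.6, 317.2], np.int32(137))]
[([362.7, 3.2], [323, 0, 98, 10, 667]), ([250.0, 163.9], [223, 148, 54, 48, 857]), ([274.9, 301.2], [265, 295, 22, 16, 194])]
pads [array([635.9, 159.1,  13. ]), array([625.1,  80.8,  13. ])] large [445.25065664 265.77868551 100.        ]
```

Request:
{"api": "play_rows", "payload": {
  "plan": [
    {"offset": [-0.006, 0, -0.029], "turn": 0, "hand": 1},
    {"offset": [0, 0, -0.04], "turn": 0, "hand": 1},
    {"offset": [0, 0, -0.04], "turn": 0, "hand": 1},
    {"offset": [0, 0, -0.04], "turn": 0, "hand": 1},
    {"offset": [0, 0, -0.04], "turn": 0, "hand": 1}
  ]
}}

```text
time_s: 1.9
eef_pos: [442.7, 269.2, 49.2]
eef_rot: [2.396, 2.032, 0.002]
ft_force: [-0.4, -0.3, -0.1]
width: 85.0
grasp_force: 0.0
```

Request:
{"api": "play_rows", "payload": {
  "plan": [
    {"offset": [0, 0, 0], "turn": 0, "hand": -1},
    {"offset": [0, 0, 0], "turn": 0, "hand": -1},
    {"offset": [0, 0, 0], "turn": 0, "hand": -1},
    {"offset": [0, 0, 0], "turn": 0, "hand": -1},
    {"offset": [0, 0, 0], "turn": 0, "hand": -1}
  ],
  "newtons": 30
}}

```text
time_s: 2.4
eef_pos: [444.1, 268.5, 51.7]
eef_rot: [2.398, 2.029, 0.004]
ft_force: [0.6, -0.4, 2.9]
width: 52.9
grasp_force: 32.6
```

```bash
python3 - <<'E'
from h import *
w,s,I=snap("w4"); print(s["time_s"],s["eef_pos"],s["width"],s["grasp_force"],proj(w,[tip(s,-61+11)]))
E
```

```text
2.4 [444.07648973 268.50915308  51.71309534] 52.8869820138647 32.62107968330383 [[257.05587563 341.08345719]]
```

View pics/w4.png

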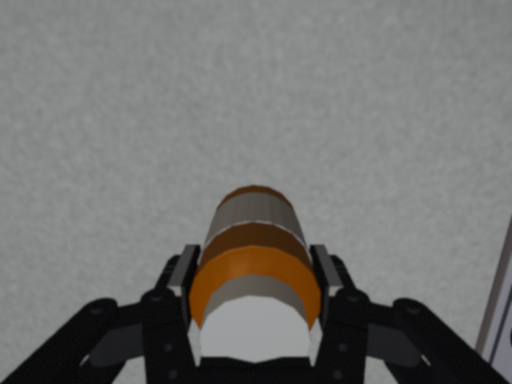

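The large bottle is held with its cap at about (256,345). The TCP axis projects to (257,341), so it is centred to within about 2 mm.

Request:
{"api": "play_rows", "payload": {
  "plan": [
    {"offset": [0, 0, 0.015], "turn": 0, "hand": -1},
    {"offset": [0, 0, 0.03], "turn": 0, "hand": -1},
    {"offset": [0.005, -0.012, 0.03], "turn": 0, "hand": -1},
    {"offset": [0.01, -0.023, 0.03], "turn": 0, "hand": -1},
    {"offset": [0.015, -0.034, 0.02], "turn": 0, "hand": -1}
  ]
}}

```text
time_s: 2.95
eef_pos: [474.0, 199.5, 178.0]
eef_rot: [2.395, 2.032, 0.006]
ft_force: [1.3, -0.1, -1.9]
width: 53.2
grasp_force: 32.4
```

Request:
{"api": "play_rows", "payload": {
  "plan": [
    {"offset": [0.015, -0.034, 0], "turn": 0, "hand": -1},
    {"offset": [0.015, -0.034, 0], "turn": 0, "hand": -1},
    {"offset": [0.015, -0.034, 0], "turn": 0, "hand": -1},
    {"offset": [0.015, -0.034, 0], "turn": 0, "hand": -1},
    {"offset": [0.015, -0.034, 0], "turn": 0, "hand": -1}
  ]
}}

```text
time_s: 3.45
eef_pos: [548.7, 27.5, 175.8]
eef_rot: [2.398, 2.029, 0.001]
ft_force: [0.6, 0.1, -2.5]
width: 53.5
grasp_force: 32.5
```

Request:
{"api": "play_rows", "payload": {
  "plan": [
    {"offset": [0.015, -0.034, 0], "turn": 0, "hand": -1},
    {"offset": [0.015, -0.034, 0], "turn": 0, "hand": -1},
    {"offset": [0.01, -0.02, 0], "turn": 0, "hand": -1},
    {"offset": [0.005, -0.012, 0], "turn": 0, "hand": -1},
    {"offset": [0, 0, 0], "turn": 0, "hand": -1}
  ]
}}

```text
time_s: 3.95
eef_pos: [593.7, -72.1, 175.3]
eef_rot: [2.4, 2.027, 0.0]
ft_force: [-0.7, 0.2, -1.8]
width: 53.0
grasp_force: 32.5
```

```bash
cat > st.py <<'E'
from h import *
R=[sense() for _ in range(1)]; s=R[0]; T=cv2.Rodrigues(s["eef_rot"])[0]
print(s["time_s"],s["eef_pos"].round(1),"tilt",T[:,2].round(3),"yaw",np.degrees(np.arctan2(T[1,1],T[0,1])).round(2),s["width"],s["grasp_force"],s["joints"].round(2))
E
python3 st.py; python3 - <<'E'
from h import *
w,s,I=snap("w5"); print(s["eef_pos"],darkpads(I))
P=[[636.3,160,13],[623.4,81.5,13],[610.4,2.5,13],[597.5,-76.5,13]]
print(proj(w,P).round(1)); print([ray(w,c,13).round(1) for c,a in darkpads(I)])
E
```

```text
3.95 [593.7 -72.1 175.3] tilt [ 0. -0. -1.] yaw -9.62 52.99340296560805 32.46452808380127 [-0.14  0.4   1.61 -0.    1.13  0.03]
[593.67325641 -72.08139983 175.30242318] [([259.4, 10.9], 1223), ([259.6, 93.6], 2630), ([260.3, 172.8], 1382)]
[[ 260.3 -136.8]
 [ 260.2  -11.5]
 [ 260.1   91.7]
 [ 260.1  177.6]]
[array([620.1,  65.7,  13. ]), array([609.7,   0.9,  13. ]), array([598.5, -71.7,  13. ])]
```

Request:
{"api": "play_rows", "payload": {
  "plan": [
    {"offset": [0.0035, -0.004, -0.03], "turn": 0, "hand": -1},
    {"offset": [0, 0, -0.035], "turn": 0, "hand": -1},
    {"offset": [0, 0, -0.025], "turn": 0, "hand": -1},
    {"offset": [0, 0, -0.012], "turn": 0, "hand": -1},
    {"offset": [0, 0, -0.004], "turn": 0, "hand": -1}
  ]
}}

```text
time_s: 4.5
eef_pos: [596.1, -73.7, 68.4]
eef_rot: [-2.395, -2.03, 0.002]
ft_force: [0.9, 0.2, -2.0]
width: 53.3
grasp_force: 32.5
```

Request:
{"api": "play_rows", "payload": {
  "plan": [
    {"offset": [0, 0, -0.004], "turn": 0, "hand": -1},
    {"offset": [0, 0, 0], "turn": 0, "hand": -1},
    {"offset": [0, 0, 0], "turn": 0, "hand": -1},
    {"offset": [0, 0, 0], "turn": 0, "hand": -1},
    {"offset": [0, 0, 0], "turn": 0, "hand": -1}
  ]
}}

```text
time_s: 5.0
eef_pos: [597.3, -75.0, 66.0]
eef_rot: [2.397, 2.029, 0.001]
ft_force: [0.4, 0.0, -1.4]
width: 53.3
grasp_force: 32.5
```

```bash
python3 st.py; python3 - <<'E'
from h import *
print(sense()["ft_force"]); w,s,I=snap("w6")
E
```

```text
5.0 [597.3 -75.   66. ] tilt [ 0.001 -0.    -1.   ] yaw -9.52 53.27979076759031 32.45483636856079 [-0.14  0.51  1.73  0.    0.9   0.02]
[ 0.43786076  0.00864972 -1.41520633]
```

View pics/w6.png

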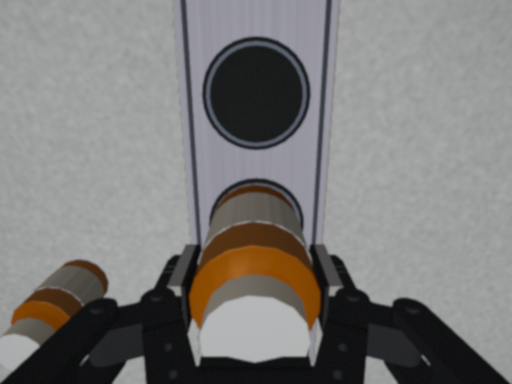

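Request:
{"api": "play_rows", "payload": {
  "plan": [
    {"offset": [0, 0, -0.001], "turn": 0, "hand": -1},
    {"offset": [0, 0, -0.001], "turn": 0, "hand": -1},
    {"offset": [0, 0, 0], "turn": 0, "hand": -1},
    {"offset": [0, 0, 0], "turn": 0, "hand": -1},
    {"offset": [0, 0, 0], "turn": 0, "hand": -1}
  ]
}}

```text
time_s: 5.55
eef_pos: [597.2, -75.1, 64.7]
eef_rot: [2.397, 2.029, 0.001]
ft_force: [-2.3, -0.4, 5.5]
width: 53.7
grasp_force: 33.2
```

Request:
{"api": "play_rows", "payload": {
  "plan": [
    {"offset": [0, 0, 0], "turn": 0, "hand": 1},
    {"offset": [0, 0, 0], "turn": 0, "hand": 1},
    {"offset": [0, 0, 0], "turn": 0, "hand": 1},
    {"offset": [0, 0, 0], "turn": 0, "hand": 1},
    {"offset": [0, 0, 0.02], "turn": 0, "hand": 1}
  ]
}}

```text
time_s: 6.05
eef_pos: [595.0, -74.6, 80.9]
eef_rot: [-2.394, -2.027, 0.006]
ft_force: [-0.3, -0.8, 0.6]
width: 85.4
grasp_force: 0.0
```

Request:
{"api": "play_rows", "payload": {
  "plan": [
    {"offset": [0, 0, 0.04], "turn": 0, "hand": 1},
    {"offset": [0, 0, 0.04], "turn": 0, "hand": 1},
    {"offset": [0, 0, 0.04], "turn": 0, "hand": 1},
    {"offset": [0, 0, 0.03], "turn": 0, "hand": 1},
    {"offset": [0, 0, 0], "turn": 0, "hand": 1}
  ]
}}

```text
time_s: 6.55
eef_pos: [599.4, -75.3, 238.6]
eef_rot: [2.392, 2.024, 0.011]
ft_force: [0.3, -0.3, -0.3]
width: 85.9
grasp_force: 0.0
```

```bash
cat >> h.py <<'E'
def caps(I):
    g=I.astype(int).min(2); n,l,st,c=cv2.connectedComponentsWithStats((g>145).astype(np.uint8))
    return [(c[i].round(1).tolist(),int(st[i,4])) for i in range(1,n) if 60<st[i,4]<6000]
E
python3 st.py; python3 - <<'E'
from h import *
w,s,I=snap("w7"); print(caps(I),darkpads(I))
print(proj(w,[[597,-77.3,113],[437,-249.5,84],[463,-104.7,68],s["eef_pos"]]).round(1)); 
for c,a in caps(I): print(c,[ray(w,c,z).round(1)[:2].tolist() for z in (113,84,68,52)])
print([ray(w,c,13).round(1) for c,a in darkpads(I)])
E
```

```text
6.55 [599.4 -75.3 238.6] tilt [ 0.01  -0.001 -1.   ] yaw -9.52 85.90551720473039 0.0 [-0.14  0.36  1.5   0.    1.27  0.02]
[([58.6, 38.8], 275), ([250.3, 187.7], 1296), ([129.9, 222.9], 402)] [([250.4, 15.4], 1538), ([250.9, 90.6], 1824)]
[[251.8 187.9]
 [139.5 343.1]
 [129.9 219.7]
 [256.4 262.4]]
[58.6, 38.8] [[475.1, 61.5], [460.0, 67.7], [451.6, 71.2], [443.3, 74.6]]
[250.3, 187.7] [[595.8, -76.9], [594.1, -86.1], [593.2, -91.1], [592.3, -96.2]]
[129.9, 222.9] [[483.9, -91.4], [469.8, -102.2], [462.0, -108.2], [454.2, -114.2]]
[array([621.1,  72. ,  13. ]), array([6.094e+02, 5.000e-01, 1.300e+01])]
```

View pics/w7.png

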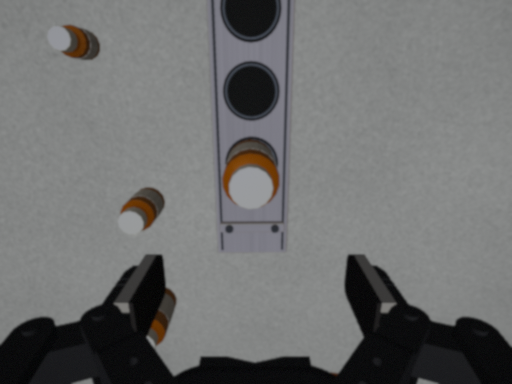

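Large stands on the end pad, cap at (250,188), which works out to (596,−77), so it is centred. Small is at (130,223), tiny at (59,39), and medium is at the lower left. Medium is next.

Request:
{"api": "play_rows", "payload": {
  "plan": [
    {"offset": [-0.032, -0.035, 0], "turn": 0, "hand": 1},
    {"offset": [-0.032, -0.035, 0], "turn": 0, "hand": 1},
    {"offset": [-0.032, -0.035, 0], "turn": 0, "hand": 1},
    {"offset": [-0.032, -0.035, 0], "turn": 0, "hand": 1},
    {"offset": [-0.032, -0.033, 0], "turn": 0, "hand": 1}
  ]
}}

```text
time_s: 7.1
eef_pos: [434.8, -248.6, 231.6]
eef_rot: [-2.396, -2.028, 0.002]
ft_force: [0.4, -0.7, 0.4]
width: 85.3
grasp_force: 0.0
```

Request:
{"api": "play_rows", "payload": {
  "plan": [
    {"offset": [0, 0, 0], "turn": 0, "hand": 1},
    {"offset": [0, 0, 0], "turn": 0, "hand": 1},
    {"offset": [0, 0, 0], "turn": 0, "hand": 1},
    {"offset": [0, 0, 0], "turn": 0, "hand": 1},
    {"offset": [0, 0, 0], "turn": 0, "hand": 1}
  ]
}}

```text
time_s: 7.6
eef_pos: [437.7, -247.1, 233.0]
eef_rot: [-2.396, -2.032, -0.0]
ft_force: [0.3, 0.3, 0.1]
width: 85.2
grasp_force: 0.0
```

```bash
python3 st.py; python3 - <<'E'
from h import *
w,s,I=snap("w8")
for c,a in caps(I): print(c,a,[ray(w,c,z).round(1)[:2].tolist() for z in (113,84,68)])
E
```

```text
7.6 [ 437.7 -247.1  233. ] tilt [-0.  0. -1.] yaw -9.4 85.15901048521816 0.0 [-0.54  0.21  1.73  0.    1.2  -0.37]
```

```bash
python3 - <<'E'
from h import *
I=cv2.imread("pics/w8.png"); d=np.load("pics/w8.npz"); w={k:d[k] for k in d.files}
print(proj(w,[[437,-249.5,84]]), np.median(I.min(2)), I[190,220:290:5].min(1))
for t in (115,125,135):
    n,l,st,c=cv2.connectedComponentsWithStats((I.min(2)>t).astype(np.uint8)); print(t,[(c[i].round(1).tolist(),st[i,4]) for i in range(1,n) if st[i,4]>100])
cv2.imwrite("pics/w8v.png",I)
E
```

```text
[[255.27368759 180.34672188]] 124.0 [128 127 128 127  99 145 145 144 145 145 143 109 129 127]
115 [([242.1, 168.4], np.int32(148866)), ([257.6, 12.7], np.int32(752))]
125 [([257.6, 12.5], np.int32(727)), ([247.7, 175.0], np.int32(62562)), ([468.6, 86.1], np.int32(113)), ([494.1, 135.4], np.int32(115)), ([23.2, 167.4], np.int32(122)), ([461.1, 192.7], np.int32(192)), ([455.0, 247.3], np.int32(128)), ([429.7, 250.8], np.int32(183)), ([84.0, 270.9], np.int32(122)), ([91.7, 296.0], np.int32(240)), ([206.4, 301.2], np.int32(152)), ([200.0, 341.0], np.int32(562))]
135 [([257.7, 12.2], np.int32(676)), ([256.0, 183.9], np.int32(804))]
```

View pics/w8v.png

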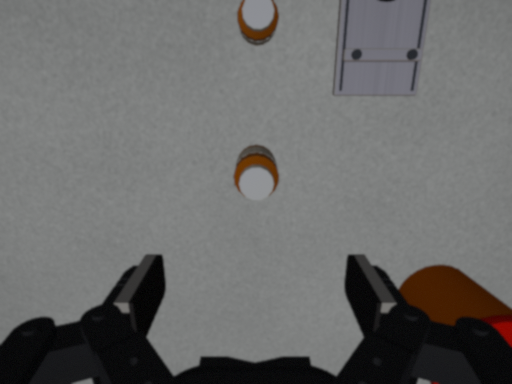

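Medium's cap is at (256,184), about (437.5,−252). The red pot at the lower right, x≈(400–512), is well clear of the fingers.

Request:
{"api": "play_rows", "payload": {
  "plan": [
    {"offset": [0, -0.005, -0.04], "turn": 0, "hand": 1},
    {"offset": [0, 0, -0.04], "turn": 0, "hand": 1},
    {"offset": [0, 0, -0.04], "turn": 0, "hand": 1},
    {"offset": [0, 0, -0.04], "turn": 0, "hand": 1},
    {"offset": [0, 0, -0.037], "turn": 0, "hand": 1}
  ]
}}

```text
time_s: 8.15
eef_pos: [437.3, -252.4, 34.8]
eef_rot: [2.397, 2.031, 0.0]
ft_force: [-0.1, -0.0, 0.1]
width: 85.3
grasp_force: 0.0
```

Request:
{"api": "play_rows", "payload": {
  "plan": [
    {"offset": [0, 0, 0], "turn": 0, "hand": -1},
    {"offset": [0, 0, 0], "turn": 0, "hand": -1},
    {"offset": [0, 0, 0], "turn": 0, "hand": -1},
    {"offset": [0, 0, 0], "turn": 0, "hand": -1},
    {"offset": [0, 0, 0], "turn": 0, "hand": -1}
  ],
  "newtons": 30
}}

```text
time_s: 8.65
eef_pos: [438.4, -253.7, 38.3]
eef_rot: [2.395, 2.027, 0.003]
ft_force: [0.2, 0.8, 6.0]
width: 45.4
grasp_force: 31.4
```

```bash
cat > held.py <<'E'
import sys
from h import *
# where the held bottle's cap top is vs the tool axis: zb = cap height above bench now
w,s,I=snap(sys.argv[1]); zb=float(sys.argv[2])
p=proj(w,[[*s["eef_pos"][:2],zb]])[0]
g=I.astype(int).min(2); m=np.zeros(g.shape,bool); m[270:360,190:330]=1
k=((g>float(sys.argv[3]))&m); y,x=np.where(k); print(s["time_s"],s["eef_pos"].round(1),s["width"],"axis px",p.round(1),"cap rows",y.min(),y.max(),"cols",x.min(),x.max())
E
python3 held.py w9 84 140
```

```text
8.65 [ 438.4 -253.7   38.3] 45.3843973382508 axis px [257.6 331.9] cap rows 293 359 cols 209 301
```

Request:
{"api": "play_rows", "payload": {
  "plan": [
    {"offset": [0, 0, 0.015], "turn": 0, "hand": -1},
    {"offset": [0, 0, 0.035], "turn": 0, "hand": -1},
    {"offset": [0, 0, 0.035], "turn": 0, "hand": -1},
    {"offset": [0.008, 0.012, 0.035], "turn": 0, "hand": -1},
    {"offset": [0.016, 0.024, 0.03], "turn": 0, "hand": -1}
  ]
}}

```text
time_s: 9.2
eef_pos: [460.7, -217.7, 188.9]
eef_rot: [2.399, 2.025, 0.001]
ft_force: [1.5, -0.1, -1.4]
width: 45.4
grasp_force: 31.0
```

Request:
{"api": "play_rows", "payload": {
  "plan": [
    {"offset": [0.022, 0.032, 0], "turn": 0, "hand": -1},
    {"offset": [0.022, 0.032, 0], "turn": 0, "hand": -1},
    {"offset": [0.022, 0.032, 0], "turn": 0, "hand": -1},
    {"offset": [0.022, 0.032, 0], "turn": 0, "hand": -1},
    {"offset": [0.022, 0.032, 0], "turn": 0, "hand": -1}
  ]
}}

```text
time_s: 9.7
eef_pos: [571.5, -55.5, 187.0]
eef_rot: [2.397, 2.029, 0.001]
ft_force: [1.1, -0.4, -1.4]
width: 45.1
grasp_force: 31.0
```

Request:
{"api": "play_rows", "payload": {
  "plan": [
    {"offset": [0.02, 0.03, 0], "turn": 0, "hand": -1},
    {"offset": [0.012, 0.019, 0], "turn": 0, "hand": -1},
    {"offset": [0.006, 0.01, 0], "turn": 0, "hand": -1},
    {"offset": [0, 0, 0], "turn": 0, "hand": -1},
    {"offset": [0, 0, 0], "turn": 0, "hand": -1}
  ]
}}

```text
time_s: 10.2
eef_pos: [608.3, 1.3, 186.4]
eef_rot: [2.398, 2.029, -0.001]
ft_force: [-0.4, -0.4, -0.6]
width: 45.5
grasp_force: 31.0
```

```bash
cat > pl.py <<'E'
import sys
from h import *
w,s,I=snap(sys.argv[1]); P=[[636,159.5,13],[623,81,13],[610,2,13],[597,-77,13]]
print(s["time_s"],s["eef_pos"].round(1),s["width"],proj(w,P).round(1).tolist()); print([(c,a,ray(w,c,13).round(1)) for c,a in darkpads(I)])
E
python3 pl.py w10
```

```text
10.2 [608.3   1.3 186.4] 45.53961135209867 [[257.2, -13.6], [257.1, 86.0], [257.1, 170.0], [257.1, 241.4]]
[([257.2, 9.1], 969, array([633.2, 142.8,  13. ])), ([257.2, 87.8], 2496, array([622.8,  79.4,  13. ])), ([257.3, 171.2], 1881, array([610. ,   0.7,  13. ]))]
```

Request:
{"api": "play_rows", "payload": {
  "plan": [
    {"offset": [0.0015, 0.0005, -0.035], "turn": 0, "hand": -1},
    {"offset": [0, 0, -0.04], "turn": 0, "hand": -1},
    {"offset": [0, 0, -0.03], "turn": 0, "hand": -1},
    {"offset": [0, 0, -0.018], "turn": 0, "hand": -1},
    {"offset": [0, 0, -0.006], "turn": 0, "hand": -1}
  ]
}}

```text
time_s: 10.75
eef_pos: [608.5, 1.3, 55.3]
eef_rot: [-2.398, -2.026, 0.006]
ft_force: [-0.5, 0.5, -0.9]
width: 45.1
grasp_force: 31.0
```

Request:
{"api": "play_rows", "payload": {
  "plan": [
    {"offset": [0, 0, -0.003], "turn": 0, "hand": -1},
    {"offset": [0, 0, -0.001], "turn": 0, "hand": -1},
    {"offset": [0, 0, 0], "turn": 0, "hand": -1},
    {"offset": [0, 0, 0], "turn": 0, "hand": -1},
    {"offset": [0, 0, 0], "turn": 0, "hand": -1}
  ]
}}

```text
time_s: 11.25
eef_pos: [610.9, 2.6, 54.1]
eef_rot: [2.397, 2.029, 0.002]
ft_force: [0.1, -0.1, -1.8]
width: 45.7
grasp_force: 31.0
```

Request:
{"api": "play_rows", "payload": {
  "plan": [
    {"offset": [0, 0, -0.001], "turn": 0, "hand": -1},
    {"offset": [0, 0, -0.001], "turn": 0, "hand": -1},
    {"offset": [0, 0, 0], "turn": 0, "hand": -1},
    {"offset": [0, 0, 0], "turn": 0, "hand": -1},
    {"offset": [0, 0, 0], "turn": 0, "hand": -1}
  ]
}}

```text
time_s: 11.75
eef_pos: [610.5, 2.6, 51.4]
eef_rot: [2.398, 2.03, 0.0]
ft_force: [-0.5, 1.2, 0.7]
width: 45.2
grasp_force: 31.1
```

Request:
{"api": "play_rows", "payload": {
  "plan": [
    {"offset": [0, 0, -0.0007], "turn": 0, "hand": -1},
    {"offset": [0, 0, 0], "turn": 0, "hand": 1},
    {"offset": [0, 0, 0], "turn": 0, "hand": 1},
    {"offset": [0, 0, 0], "turn": 0, "hand": 1},
    {"offset": [0, 0, 0], "turn": 0, "hand": 1}
  ]
}}

```text
time_s: 12.25
eef_pos: [610.5, 2.5, 50.5]
eef_rot: [-2.398, -2.029, 0.0]
ft_force: [-0.6, -0.5, -0.5]
width: 85.3
grasp_force: 0.0
```

Request:
{"api": "play_rows", "payload": {
  "plan": [
    {"offset": [0, 0, 0.03], "turn": 0, "hand": 1},
    {"offset": [0, 0, 0.04], "turn": 0, "hand": 1},
    {"offset": [0, 0, 0.04], "turn": 0, "hand": 1},
    {"offset": [0, 0, 0.04], "turn": 0, "hand": 1},
    {"offset": [0, 0, 0.039], "turn": 0, "hand": 1}
  ]
}}

```text
time_s: 12.75
eef_pos: [610.2, 2.5, 241.4]
eef_rot: [2.398, 2.029, 0.0]
ft_force: [1.9, 0.4, -0.3]
width: 85.6
grasp_force: 0.0
```

Request:
{"api": "play_rows", "payload": {
  "plan": [
    {"offset": [-0.03, -0.022, 0], "turn": 0, "hand": 1},
    {"offset": [-0.03, -0.022, 0], "turn": 0, "hand": 1},
    {"offset": [-0.03, -0.022, 0], "turn": 0, "hand": 1},
    {"offset": [-0.03, -0.022, 0], "turn": 0, "hand": 1},
    {"offset": [-0.027, -0.02, 0], "turn": 0, "hand": 1}
  ]
}}

```text
time_s: 13.25
eef_pos: [461.9, -106.1, 239.6]
eef_rot: [2.398, 2.03, -0.0]
ft_force: [-0.5, -0.6, -0.1]
width: 85.3
grasp_force: 0.0
```

Request:
{"api": "play_rows", "payload": {
  "plan": [
    {"offset": [0, 0, 0], "turn": 0, "hand": 1},
    {"offset": [0, 0, 0], "turn": 0, "hand": 1},
    {"offset": [0, 0, 0], "turn": 0, "hand": 1},
    {"offset": [0, 0, 0], "turn": 0, "hand": 1},
    {"offset": [0, 0, 0], "turn": 0, "hand": 1}
  ]
}}

```text
time_s: 13.75
eef_pos: [464.2, -104.9, 239.4]
eef_rot: [-2.397, -2.031, -0.0]
ft_force: [-0.0, -0.3, -0.5]
width: 85.5
grasp_force: 0.0
```

```bash
cat > cap.py <<'E'
import sys
from h import *
w,s,I=snap(sys.argv[1]); print(s["time_s"],s["eef_pos"].round(1),np.median(I.min(2)))
for t in (138,145):
  n,l,st,c=cv2.connectedComponentsWithStats((I.min(2)>t).astype(np.uint8))
  for i in range(1,n):
    if 100<st[i,4]<3000 and c[i][1]<370: print(t,c[i].round(1),st[i,4],[(z,ray(w,c[i],z).round(1)[:2].tolist()) for z in (52,68,97,113)])
print(darkpads(I))
E
python3 cap.py w11
```

```text
13.75 [ 464.2 -104.9  239.4] 127.0
138 [416.7  19.4] 1300 [(52, [631.2, 7.7]), (68, [623.5, 6.1]), (97, [609.6, 3.2]), (113, [601.9, 1.6])]
138 [409.9 127.6] 1613 [(52, [624.3, -89.5]), (68, [617.0, -86.3]), (97, [603.7, -80.4]), (113, [596.4, -77.2])]
138 [254.3 175.3] 485 [(52, [461.6, -113.0]), (68, [462.3, -108.6]), (97, [463.7, -100.6]), (113, [464.5, -96.2])]
145 [409.  128.3] 1352 [(52, [623.4, -90.0]), (68, [616.1, -86.8]), (97, [602.9, -80.9]), (113, [595.6, -77.6])]
145 [254.3 175.1] 415 [(52, [461.6, -112.7]), (68, [462.4, -108.3]), (97, [463.7, -100.4]), (113, [464.5, -96.0])]
[([366.3, 53.0], 393)]
```

View pics/w11.png

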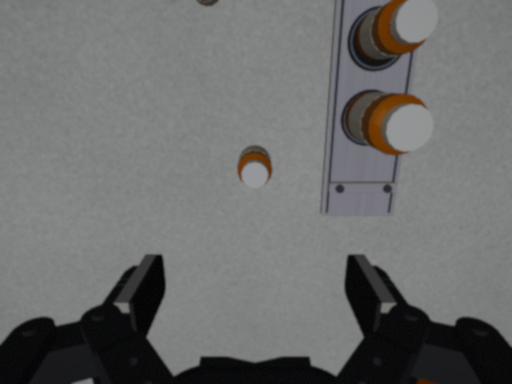

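Large and medium stand upright on their pads at about (596,−77) and (609.6,3). Small's cap is at (254,175), about (462.3,−108).

Request:
{"api": "play_rows", "payload": {
  "plan": [
    {"offset": [-0.002, -0.003, -0.046], "turn": 0, "hand": 1},
    {"offset": [0, 0, -0.046], "turn": 0, "hand": 1},
    {"offset": [0, 0, -0.046], "turn": 0, "hand": 1},
    {"offset": [0, 0, -0.046], "turn": 0, "hand": 1},
    {"offset": [0, 0, -0.033], "turn": 0, "hand": 1}
  ]
}}

```text
time_s: 14.3
eef_pos: [460.6, -107.9, 20.1]
eef_rot: [-2.396, -2.029, 0.002]
ft_force: [0.4, -0.1, -0.4]
width: 85.8
grasp_force: 0.0
```

Request:
{"api": "play_rows", "payload": {
  "plan": [
    {"offset": [0, 0, 0], "turn": 0, "hand": -1},
    {"offset": [0, 0, 0], "turn": 0, "hand": -1},
    {"offset": [0, 0, 0], "turn": 0, "hand": -1},
    {"offset": [0, 0, 0], "turn": 0, "hand": -1},
    {"offset": [0, 0, 0], "turn": 0, "hand": -1}
  ],
  "newtons": 25
}}

```text
time_s: 14.8
eef_pos: [463.2, -108.8, 24.6]
eef_rot: [2.395, 2.027, 0.005]
ft_force: [1.2, 1.4, 7.6]
width: 37.2
grasp_force: 25.6
```

```bash
python3 held.py w12 68 140
```

```text
14.8 [ 463.2 -108.8   24.6] 37.20723980476656 axis px [257.6 326.9] cap rows 294 355 cols 210 300
```

Request:
{"api": "play_rows", "payload": {
  "plan": [
    {"offset": [0, 0, 0.015], "turn": 0, "hand": -1},
    {"offset": [0, 0, 0.035], "turn": 0, "hand": -1},
    {"offset": [0, 0, 0.035], "turn": 0, "hand": -1},
    {"offset": [0.008, 0.01, 0.03], "turn": 0, "hand": -1},
    {"offset": [0.016, 0.019, 0.02], "turn": 0, "hand": -1}
  ]
}}

```text
time_s: 15.35
eef_pos: [485.6, -80.0, 160.9]
eef_rot: [2.397, 2.025, 0.003]
ft_force: [1.7, -0.3, -1.4]
width: 37.2
grasp_force: 25.4
```

Request:
{"api": "play_rows", "payload": {
  "plan": [
    {"offset": [0.025, 0.029, 0], "turn": 0, "hand": -1},
    {"offset": [0.025, 0.029, 0], "turn": 0, "hand": -1},
    {"offset": [0.025, 0.029, 0], "turn": 0, "hand": -1},
    {"offset": [0.025, 0.029, 0], "turn": 0, "hand": -1},
    {"offset": [0.02, 0.025, 0], "turn": 0, "hand": -1}
  ]
}}

```text
time_s: 15.85
eef_pos: [606.6, 63.2, 158.5]
eef_rot: [2.397, 2.03, 0.002]
ft_force: [0.1, 0.1, -0.6]
width: 37.6
grasp_force: 25.4
```

Request:
{"api": "play_rows", "payload": {
  "plan": [
    {"offset": [0.012, 0.014, 0], "turn": 0, "hand": -1},
    {"offset": [0.0045, 0.005, 0], "turn": 0, "hand": -1},
    {"offset": [0, 0, 0], "turn": 0, "hand": -1},
    {"offset": [0, 0, 0], "turn": 0, "hand": -1},
    {"offset": [0, 0, 0], "turn": 0, "hand": -1}
  ]
}}

```text
time_s: 16.35
eef_pos: [621.2, 79.6, 157.9]
eef_rot: [2.399, 2.028, -0.001]
ft_force: [-0.1, -0.2, -0.9]
width: 37.2
grasp_force: 25.4
```

```bash
python3 pl.py w13
```

```text
16.35 [621.2  79.6 157.9] 37.21103011869402 [[257.2, 85.8], [257.2, 177.1], [257.3, 254.1], [257.3, 319.4]]
[([256.5, 2.4], 323, array([645.4, 220.1,  13. ])), ([257.4, 87.0], 3059, array([636. , 158.5,  13. ])), ([257.4, 178.8], 2296, array([622.9,  79.4,  13. ]))]
```

Request:
{"api": "play_rows", "payload": {
  "plan": [
    {"offset": [0.0015, 0.001, -0.035], "turn": 0, "hand": -1},
    {"offset": [0, 0, -0.038], "turn": 0, "hand": -1},
    {"offset": [0, 0, -0.027], "turn": 0, "hand": -1},
    {"offset": [0, 0, -0.013], "turn": 0, "hand": -1},
    {"offset": [0, 0, -0.005], "turn": 0, "hand": -1}
  ]
}}

```text
time_s: 16.9
eef_pos: [622.8, 81.0, 38.6]
eef_rot: [-2.398, -2.028, 0.003]
ft_force: [-0.5, -0.5, 0.7]
width: 37.3
grasp_force: 25.5
```

Request:
{"api": "play_rows", "payload": {
  "plan": [
    {"offset": [0, 0, -0.001], "turn": 0, "hand": -1},
    {"offset": [0, 0, 0], "turn": 0, "hand": -1},
    {"offset": [0, 0, 0], "turn": 0, "hand": -1},
    {"offset": [0, 0, 0], "turn": 0, "hand": -1},
    {"offset": [0, 0, 0], "turn": 0, "hand": -1}
  ]
}}

```text
time_s: 17.4
eef_pos: [623.8, 81.6, 39.3]
eef_rot: [2.397, 2.029, 0.002]
ft_force: [-1.3, -0.3, -1.0]
width: 37.3
grasp_force: 25.5
```

Request:
{"api": "play_rows", "payload": {
  "plan": [
    {"offset": [0, 0, -0.001], "turn": 0, "hand": -1},
    {"offset": [0, 0, 0], "turn": 0, "hand": -1},
    {"offset": [0, 0, -0.0007], "turn": 0, "hand": -1},
    {"offset": [0, 0, 0], "turn": 0, "hand": -1},
    {"offset": [0, 0, 0], "turn": 0, "hand": -1}
  ]
}}

```text
time_s: 17.9
eef_pos: [623.6, 81.6, 37.7]
eef_rot: [2.398, 2.029, 0.001]
ft_force: [-2.2, 0.1, 5.4]
width: 37.4
grasp_force: 26.0
```

Request:
{"api": "play_rows", "payload": {
  "plan": [
    {"offset": [0, 0, 0], "turn": 0, "hand": 1},
    {"offset": [0, 0, 0], "turn": 0, "hand": 1},
    {"offset": [0, 0, 0], "turn": 0, "hand": 1},
    {"offset": [0, 0, 0], "turn": 0, "hand": 1},
    {"offset": [0, 0, 0.02], "turn": 0, "hand": 1}
  ]
}}

```text
time_s: 18.4
eef_pos: [621.4, 81.3, 54.4]
eef_rot: [-2.395, -2.027, 0.008]
ft_force: [-0.4, 0.3, -0.0]
width: 85.6
grasp_force: 0.0
```

Request:
{"api": "play_rows", "payload": {
  "plan": [
    {"offset": [0, 0, 0.04], "turn": 0, "hand": 1},
    {"offset": [0, 0, 0.04], "turn": 0, "hand": 1},
    {"offset": [0, 0, 0.04], "turn": 0, "hand": 1},
    {"offset": [0, 0, 0.04], "turn": 0, "hand": 1},
    {"offset": [-0.02, 0, 0.0], "turn": 0, "hand": 1}
  ]
}}

```text
time_s: 18.9
eef_pos: [608.2, 81.9, 223.2]
eef_rot: [2.392, 2.024, 0.019]
ft_force: [0.2, -0.0, -0.8]
width: 85.2
grasp_force: 0.0
```

Request:
{"api": "play_rows", "payload": {
  "plan": [
    {"offset": [-0.04, -0.001, 0], "turn": 0, "hand": 1},
    {"offset": [-0.04, -0.001, 0], "turn": 0, "hand": 1},
    {"offset": [-0.04, -0.001, 0], "turn": 0, "hand": 1},
    {"offset": [-0.03, -0.001, 0], "turn": 0, "hand": 1},
    {"offset": [-0.01, 0, 0], "turn": 0, "hand": 1}
  ]
}}

```text
time_s: 19.4
eef_pos: [440.5, 77.4, 217.0]
eef_rot: [-2.397, -2.029, 0.002]
ft_force: [0.9, 0.3, -0.9]
width: 85.4
grasp_force: 0.0
```

Request:
{"api": "play_rows", "payload": {
  "plan": [
    {"offset": [0, 0, 0], "turn": 0, "hand": 1},
    {"offset": [0, 0, 0], "turn": 0, "hand": 1},
    {"offset": [0, 0, 0], "turn": 0, "hand": 1},
    {"offset": [0, 0, 0], "turn": 0, "hand": 1},
    {"offset": [0, 0, 0], "turn": 0, "hand": 1}
  ]
}}

```text
time_s: 19.9
eef_pos: [444.2, 77.6, 216.6]
eef_rot: [-2.398, -2.029, 0.0]
ft_force: [-0.4, -0.3, 0.0]
width: 85.1
grasp_force: 0.0
```

```bash
python3 cap.py w14
```

```text
19.9 [444.2  77.6 216.6] 131.0
138 [460.1 143.6] 722 [(52, [640.9, 74.3]), (68, [631.0, 78.8]), (97, [613.2, 86.9]), (113, [603.3, 91.4])]
138 [255.1 175.9] 328 [(52, [443.3, 75.0]), (68, [444.1, 79.5]), (97, [445.4, 87.5]), (113, [446.1, 92.0])]
138 [452.5 236.3] 902 [(52, [637.0, -24.1]), (68, [627.4, -14.3]), (97, [609.9, 3.3]), (113, [600.3, 13.1])]
138 [446.1 314.9] 346 [(52, [633.3, -125.2]), (68, [623.8, -110.0]), (97, [606.7, -82.6]), (113, [597.3, -67.4])]
145 [459.8 143.7] 643 [(52, [640.6, 74.3]), (68, [630.8, 78.8]), (97, [613.0, 87.0]), (113, [603.1, 91.4])]
145 [255.  175.5] 286 [(52, [443.4, 75.4]), (68, [444.1, 79.9]), (97, [445.4, 87.9]), (113, [446.1, 92.3])]
145 [452.3 236.2] 815 [(52, [636.8, -23.9]), (68, [627.2, -14.1]), (97, [609.8, 3.5]), (113, [600.1, 13.2])]
145 [445.9 315. ] 292 [(52, [633.0, -125.3]), (68, [623.5, -110.2]), (97, [606.5, -82.7]), (113, [597.1, -67.5])]
[([434.2, 53.5], 2341), ([409.2, 138.3], 510)]
```

View pics/w14.png

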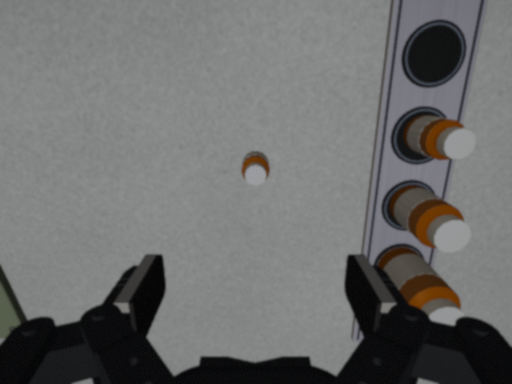

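Small, medium and large all stand centred on their pads. Tiny's cap is at (255,176), about (443.3,75.2).

Request:
{"api": "play_rows", "payload": {
  "plan": [
    {"offset": [-0.0005, -0.0025, -0.045], "turn": 0, "hand": 1},
    {"offset": [0, 0, -0.048], "turn": 0, "hand": 1},
    {"offset": [0, 0, -0.048], "turn": 0, "hand": 1},
    {"offset": [0, 0, -0.04], "turn": 0, "hand": 1},
    {"offset": [0, 0, -0.02], "turn": 0, "hand": 1}
  ]
}}

```text
time_s: 20.45
eef_pos: [441.1, 74.8, 12.9]
eef_rot: [-2.396, -2.028, 0.007]
ft_force: [0.6, -0.7, 0.8]
width: 85.4
grasp_force: 0.0
```

Request:
{"api": "play_rows", "payload": {
  "plan": [
    {"offset": [0, 0, -0.003], "turn": 0, "hand": -1},
    {"offset": [0, 0, 0], "turn": 0, "hand": -1},
    {"offset": [0, 0, 0], "turn": 0, "hand": -1},
    {"offset": [0, 0, 0], "turn": 0, "hand": -1},
    {"offset": [0, 0, 0], "turn": 0, "hand": -1}
  ],
  "newtons": 22
}}

```text
time_s: 20.95
eef_pos: [444.2, 75.3, 14.3]
eef_rot: [2.397, 2.028, 0.005]
ft_force: [0.8, 0.4, 5.6]
width: 28.9
grasp_force: 22.2
```

```bash
python3 held.py w15 52 140
```

```text
20.95 [444.2  75.3  14.3] 28.931657178245064 axis px [257.2 315.7] cap rows 292 336 cols 228 281
```

Request:
{"api": "play_rows", "payload": {
  "plan": [
    {"offset": [0, 0, 0.015], "turn": 0, "hand": -1},
    {"offset": [0, 0, 0.03], "turn": 0, "hand": -1},
    {"offset": [0.005, 0.002, 0.03], "turn": 0, "hand": -1},
    {"offset": [0.015, 0.007, 0.025], "turn": 0, "hand": -1},
    {"offset": [0.025, 0.011, 0.01], "turn": 0, "hand": -1}
  ]
}}

```text
time_s: 21.5
eef_pos: [488.4, 95.1, 126.1]
eef_rot: [2.397, 2.028, 0.006]
ft_force: [0.9, -0.5, -0.3]
width: 28.8
grasp_force: 22.0
```

Request:
{"api": "play_rows", "payload": {
  "plan": [
    {"offset": [0.03, 0.013, 0], "turn": 0, "hand": -1},
    {"offset": [0.03, 0.013, 0], "turn": 0, "hand": -1},
    {"offset": [0.03, 0.013, 0], "turn": 0, "hand": -1},
    {"offset": [0.03, 0.013, 0], "turn": 0, "hand": -1},
    {"offset": [0.017, 0.008, 0], "turn": 0, "hand": -1}
  ]
}}

```text
time_s: 22.0
eef_pos: [627.1, 156.0, 123.2]
eef_rot: [2.397, 2.029, 0.003]
ft_force: [-0.6, -0.5, 0.0]
width: 29.3
grasp_force: 22.0
```

Request:
{"api": "play_rows", "payload": {
  "plan": [
    {"offset": [0.01, 0.004, 0], "turn": 0, "hand": -1},
    {"offset": [0, 0, 0], "turn": 0, "hand": -1},
    {"offset": [0, 0, 0], "turn": 0, "hand": -1},
    {"offset": [0, 0, 0], "turn": 0, "hand": -1},
    {"offset": [0, 0, 0], "turn": 0, "hand": -1}
  ]
}}

```text
time_s: 22.5
eef_pos: [634.2, 158.7, 123.2]
eef_rot: [-2.398, -2.029, 0.001]
ft_force: [0.1, -1.7, -0.2]
width: 29.6
grasp_force: 22.0
```

```bash
python3 pl.py w16
```

```text
22.5 [634.2 158.7 123.2] 29.576152228134557 [[257.7, 189.5], [257.5, 273.7], [257.5, 344.4], [257.5, 404.2]]
[([258.8, 87.3], 3618, array([649.6, 237.5,  13. ])), ([257.9, 190.7], 2906, array([636. , 158.5,  13. ]))]
```

Next I move by (+1.5, +0.5) and lower to a measured height of about 27.3.

Request:
{"api": "play_rows", "payload": {
  "plan": [
    {"offset": [0.0015, 0.0005, -0.03], "turn": 0, "hand": -1},
    {"offset": [0, 0, -0.03], "turn": 0, "hand": -1},
    {"offset": [0, 0, -0.02], "turn": 0, "hand": -1},
    {"offset": [0, 0, -0.01], "turn": 0, "hand": -1},
    {"offset": [0, 0, -0.003], "turn": 0, "hand": -1}
  ]
}}

```text
time_s: 23.05
eef_pos: [635.8, 159.4, 29.0]
eef_rot: [-2.397, -2.029, 0.003]
ft_force: [-1.3, -0.7, 0.2]
width: 28.9
grasp_force: 22.0
```

Request:
{"api": "play_rows", "payload": {
  "plan": [
    {"offset": [0, 0, -0.001], "turn": 0, "hand": -1},
    {"offset": [0, 0, 0], "turn": 0, "hand": -1},
    {"offset": [0, 0, 0], "turn": 0, "hand": -1},
    {"offset": [0, 0, 0], "turn": 0, "hand": -1},
    {"offset": [0, 0, 0], "turn": 0, "hand": -1}
  ]
}}

```text
time_s: 23.55
eef_pos: [636.7, 159.6, 29.5]
eef_rot: [2.398, 2.029, 0.001]
ft_force: [-0.5, -0.5, -0.2]
width: 29.2
grasp_force: 22.0
```

Request:
{"api": "play_rows", "payload": {
  "plan": [
    {"offset": [0, 0, -0.001], "turn": 0, "hand": -1},
    {"offset": [0, 0, 0], "turn": 0, "hand": -1},
    {"offset": [0, 0, -0.001], "turn": 0, "hand": -1},
    {"offset": [0, 0, 0], "turn": 0, "hand": -1},
    {"offset": [0, 0, 0], "turn": 0, "hand": -1}
  ]
}}

```text
time_s: 24.05
eef_pos: [636.6, 159.6, 27.4]
eef_rot: [2.398, 2.029, 0.0]
ft_force: [-0.7, -0.2, 4.1]
width: 29.1
grasp_force: 22.3
```

Contact made. Now I release, rise and back off.

Request:
{"api": "play_rows", "payload": {
  "plan": [
    {"offset": [0, 0, 0], "turn": 0, "hand": 1},
    {"offset": [0, 0, 0], "turn": 0, "hand": 1},
    {"offset": [0, 0, 0], "turn": 0, "hand": 1},
    {"offset": [0, 0, 0], "turn": 0, "hand": 1},
    {"offset": [0, 0, 0.02], "turn": 0, "hand": 1}
  ]
}}

```text
time_s: 24.55
eef_pos: [634.4, 159.1, 44.3]
eef_rot: [-2.396, -2.028, 0.009]
ft_force: [-0.4, 0.4, -0.4]
width: 85.3
grasp_force: 0.0
```

Request:
{"api": "play_rows", "payload": {
  "plan": [
    {"offset": [0, 0, 0.045], "turn": 0, "hand": 1},
    {"offset": [0, 0, 0.045], "turn": 0, "hand": 1},
    {"offset": [0, 0, 0.045], "turn": 0, "hand": 1},
    {"offset": [0, 0, 0.045], "turn": 0, "hand": 1},
    {"offset": [0, 0, 0.01], "turn": 0, "hand": 1}
  ]
}}

```text
time_s: 25.05
eef_pos: [638.8, 160.1, 243.6]
eef_rot: [2.394, 2.026, 0.016]
ft_force: [-0.2, 0.4, -0.2]
width: 85.3
grasp_force: 0.0
```

Request:
{"api": "play_rows", "payload": {
  "plan": [
    {"offset": [-0.045, 0, 0], "turn": 0, "hand": 1},
    {"offset": [-0.045, 0, 0], "turn": 0, "hand": 1},
    {"offset": [-0.045, 0, 0], "turn": 0, "hand": 1},
    {"offset": [-0.045, 0, 0], "turn": 0, "hand": 1},
    {"offset": [0, 0, 0], "turn": 0, "hand": 1}
  ]
}}

```text
time_s: 25.55
eef_pos: [450.2, 158.8, 235.9]
eef_rot: [-2.394, -2.03, 0.009]
ft_force: [1.0, 0.1, 0.6]
width: 85.5
grasp_force: 0.0
```

Request:
{"api": "play_rows", "payload": {
  "plan": [
    {"offset": [0, 0, 0], "turn": 0, "hand": 1},
    {"offset": [0, 0, 0], "turn": 0, "hand": 1},
    {"offset": [0, 0, 0], "turn": 0, "hand": 1},
    {"offset": [0, 0, 0], "turn": 0, "hand": 1},
    {"offset": [0, 0, 0], "turn": 0, "hand": 1}
  ]
}}

```text
time_s: 26.05
eef_pos: [457.1, 159.6, 236.6]
eef_rot: [-2.398, -2.029, 0.001]
ft_force: [-0.2, 0.0, -0.4]
width: 85.2
grasp_force: 0.0
```

```bash
python3 cap.py w17|grep -v "^145"; python3 - <<'E'
from h import *
I=cv2.cvtColor(camera("top"),cv2.COLOR_RGB2BGR); J=cv2.cvtColor(camera("scene"),cv2.COLOR_RGB2BGR)
a=cv2.resize(I[120:230,90:370],(784,308)); b=cv2.resize(J[140:270,120:440],(784,290))
cv2.imwrite("pics/end.png",np.vstack([a,b]))
E
```

```text
26.05 [457.1 159.6 236.6] 131.0
138 [300.1 116.4] 1653 [(52, [509.3, 204.2]), (68, [507.3, 206.0]), (97, [503.7, 209.3]), (113, [501.7, 211.1])]
138 [265.1 121. ] 158 [(52, [474.4, 205.5]), (68, [474.2, 207.2]), (97, [473.8, 210.4]), (113, [473.6, 212.1])]
138 [343.  126.7] 165 [(52, [550.2, 187.2]), (68, [546.1, 189.8]), (97, [538.8, 194.6]), (113, [534.8, 197.3])]
138 [436.8 141.4] 326 [(52, [642.8, 156.8]), (68, [634.1, 161.0]), (97, [618.4, 168.6]), (113, [609.7, 172.7])]
138 [259.7 167.9] 119 [(52, [461.5, 159.1]), (68, [461.9, 163.2]), (97, [462.7, 170.5]), (113, [463.1, 174.6])]
138 [261.6 194.4] 149 [(52, [458.8, 130.1]), (68, [459.4, 135.6]), (97, [460.4, 145.6]), (113, [460.9, 151.1])]
138 [431.5 222.8] 490 [(52, [638.6, 66.3]), (68, [630.1, 75.0]), (97, [614.8, 90.8]), (113, [606.3, 99.5])]
138 [426.8 298.7] 540 [(52, [634.2, -34.2]), (68, [626.0, -20.5]), (97, [611.1, 4.4]), (113, [602.8, 18.2])]
[([428.0, 57.0], 2293), ([404.9, 134.9], 723), ([392.6, 200.4], 336)]
```

View pics/end.png

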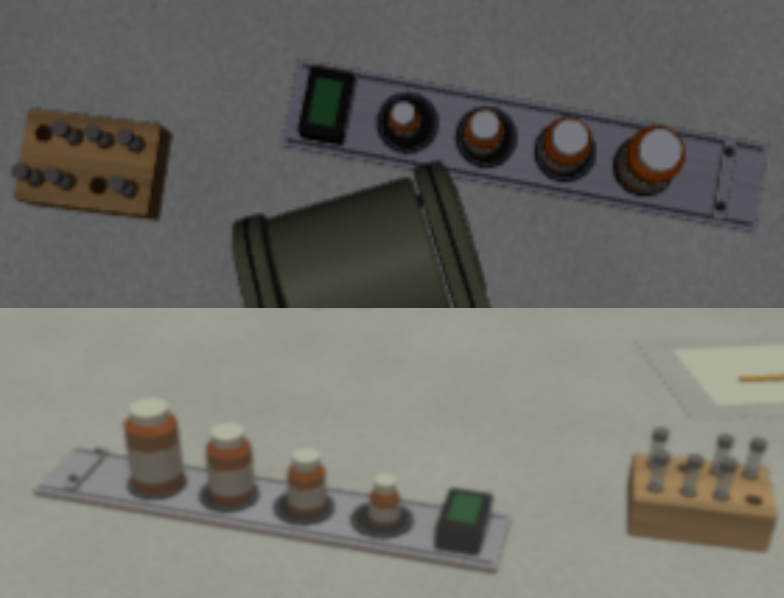

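All four bottles are upright and centred, smallest by the scanner and biggest farthest from it. The tube block looks untouched and the gripper is clear, so I'm handing in.

```bash
python3 -c "
from plant import *
print(close_job())"
```

```text
the job is handed in; nothing more can be done
None
```

The job is handed in: the four bottles stand upright on the lane pads, each centred to within about 2–3 mm by the camera, in order tiny, small, medium, large from the scanner outwards, with the tube block left where it was, at about 26 s on the robot's clock; no verdict was returned.

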